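# Square the spacer stack and hold the cover over the threaded holes

## Task

Tap the three loose spacer plates on the blue terminal housing home against both steel stop bars, so that their edges line up and their holes stand over the threaded holes. Then pick up the grey cover plate and hold it level about one centimetre above the stack with its corner holes lined up over the threaded holes, touching neither stack nor housing, and finish while still holding it there, steady, ready for the screws. Leave the other things on the bench alone.

Things in the scene. Friction and masses are not known exactly. Their poses are not given: they have to be found in the camera images.
- housing: Blue terminal housing fixed to the bench, 110 x 86 mm (x -60 to +50, y -38 to +48 mm), 26 mm high. On it a raised bare-metal seat, 72 x 48 mm, top at z = 30 mm, with a pocket and four 6 mm threaded holes. Origin: at bench level under the seat centre (middle of the holes), z up. Stop bars on its +x and -y sides, the others open; a plate home against both bars is centred on the seat within 1 mm.
- stop_x (a point): Middle of the inner face, at its top edge, of the steel stop bar on the housing's +x side: 40.5 mm from the seat's centre, bar 68 mm long along y (y -38 to +30 mm), 9.5 mm thick, top edge at z = 42 mm.
- stop_y (a point): The same of the steel stop bar on the housing's -y side: inner face 28.5 mm from the seat's centre, bar 80 mm long along x (x -40 to +40 mm), 9.5 mm thick, top edge at z = 42 mm.
- thread0 (a point): Mouth of the housing's threaded hole at x = 30, y = 19 mm of the housing frame, at the top of the seat (z = 30 mm).
- thread2 (a point): Mouth of the housing's threaded hole at x = -30, y = -19 mm of the housing frame, at the top of the seat (z = 30 mm).
- spacer0: The lowest spacer plate, brass: loose, flat, 80 x 56 x 5 mm, about 80 g, rectangular window in the middle and a 12 mm hole at each corner (30 and 19 mm from the middle). Origin: centre of its underside, x along the 80 mm side, z up. The three lie loosely stacked on the housing's seat and overhang it, out of line with each other, up to 20 mm short of the stop bars.
- spacer1: The middle spacer plate, aluminium: loose, flat, 80 x 56 x 5 mm, about 80 g, rectangular window in the middle and a 12 mm hole at each corner (30 and 19 mm from the middle). Origin: centre of its underside, x along the 80 mm side, z up. The three lie loosely stacked on the housing's seat and overhang it, out of line with each other, up to 20 mm short of the stop bars.
- spacer2: The top spacer plate, copper coloured: loose, flat, 80 x 56 x 5 mm, about 80 g, rectangular window in the middle and a 12 mm hole at each corner (30 and 19 mm from the middle). Origin: centre of its underside, x along the 80 mm side, z up. The three lie loosely stacked on the housing's seat and overhang it, out of line with each other, up to 20 mm short of the stop bars.
- cover: Grey cover plate lying flat, loose, right of the press, 80 x 56 x 6 mm, about 180 g, with a 12 mm hole at each corner (30 and 19 mm from the middle). Origin: centre of its underside, x along the 80 mm side, z up. A black block handle stands on its middle, 36 mm along x, 14 mm wide along y, from 6 to 36 mm above the underside: pinch it across y. It fits the housing either way round (half turn).
- cover_hole0 (a point): Centre of the cover's hole at x = 30, y = 19 mm of the cover frame, at the underside.
- cover_hole2 (a point): Centre of the cover's hole at x = -30, y = -19 mm of the cover frame, at the underside.
- press_top (a point): Top of the tall crimp press (fixed) that stands between the housing (left) and the cover (right), 387 mm high; its foot covers x = 0.41 to 0.60, y = -0.21 to 0.02. Carry things round in front of it (x below 0.38 there) or above it.
- tape_roll: Roll of masking tape, 68 mm across, 24 mm high; a bystander, leave it alone. Origin: centre of its underside.
- reel: Small black reel with white winding, 62 mm across, 24 mm high; a bystander, leave it alone. Origin: centre of its underside.
- tally_counter: White hand tally counter, 52 x 64 x 23 mm; a bystander, leave it alone. Origin: centre of its underside.
- oil_bottle: White oil squeeze bottle with a red spout, 38 mm across, 120 mm high; a bystander, leave it alone. Origin: centre of its underside.
- marker: Black and white marker pen, 119 mm long, 16 mm thick; a bystander, leave it alone. Origin: centre of its underside.

How it is judged:
On the way:
1. the three spacer plates lie flat, squared up against both stop bars, their holes over the threaded holes (horizontal distance between each of spacer0, spacer1, spacer2 and housing below 0.0025 m and angle between the x axis of each of spacer0, spacer1, spacer2 and the x axis of housing, either way round below 0.05 rad and angle between each of spacer0, spacer1, spacer2's own z axis and vertical below 0.05 rad and z of spacer2 in the frame of housing below 0.043 m), for 0.2 s.
At the end, for the whole second after the job is handed in: Each spacer lies flat on the seat, within 2.5 mm and 0.05 rad of it. The cover is held still by the fingers, level within 0.07 rad, its underside 3 to 20 mm above the stack and touching nothing else, two diagonal corner holes each within 3.5 mm of the threaded holes' axes (either way round) (all of step 1 and ((horizontal distance between cover_hole0 and thread0 below 0.0035 m and horizontal distance between cover_hole2 and thread2 below 0.0035 m) or (horizontal distance between cover_hole0 and thread2 below 0.0035 m and horizontal distance between cover_hole2 and thread0 below 0.0035 m)) and z of cover in the frame of housing between 0.048 and 0.065 m and angle between cover's own z axis and vertical below 0.07 rad and linear speed of cover below 0.01 m/s and angular speed of cover below 0.1 rad/s and contact force between cover and the fingers above 1 N and contact force between cover and housing below 0.05 N and contact force between cover and spacer0 below 0.05 N and contact force between cover and spacer1 below 0.05 N and contact force between cover and spacer2 below 0.05 N); the arm keeps its last pose, push and grip.
It fails at once if a bystander is knocked away (moved more than 30 mm) (distance of any of tape_roll, reel, tally_counter, oil_bottle, marker from where it was at the start of the episode above 0.03 m).
It also fails if it takes over 72 s, if anything falls off the work surface, if the arm or the gripper's body presses on something with over 40 N, if the wrist force passes 120 N, or if a joint passes its speed limit or range.

## Robot

A 6-joint arm with a two-finger parallel gripper is mounted at the origin on a cart in front of the work surface, level with it; the furniture and walls round the work are solid. World frame = base frame: x ahead of the robot, y to its left, z up, the work surface at z = 0. Lengths are in m, angles in rad, forces in N, time in s.
With the tool pointing down it reaches from about 0.375 to 0.825 m from the base axis. Payload 5.5 kg.
Tool frame: the origin (TCP) lies at the very end of the fingers, on their centre line; the grasp point (between the pads) lies 19 mm behind it (tcp_to_grasp is the distance from the TCP to the grasp point, in m); z points along the fingers, y is the line along which they close (so a half turn about z gives the same grasp; the last joint's range is limited). The gripper opens to 85 mm and grips with 20 to 120 N. Pads are 22 mm wide; open, the fingers measure 114 mm over their backs; the gripper's body (76 mm by 85 mm) begins 54 mm behind the grasp point. The pads swing forward as they close: fully open they stand 13 mm farther back than shut.
Start: joints at [1.105, 0.314, -0.047, 1.21, 0, 1.571], TCP at [0.269, 0.536, 0.231] pointing down, gripper open.
Joint ranges: [-2.67, 2.67], [-0.69, 1.73], [-1.03, 1.25], [-2.08, 2.16], [-1.42, 1.45], [-3.14, 3.14]. Speed limits (rad/s): [2.39, 2.39, 3.01, 3.14, 3.14, 3.14].

## Interface

Orientations are given as a 3x3 rotation matrix whose columns are the frame's x, y, z axes.
In Python, from cell import get_obs, camera, close_job, tcp_to_grasp gives the robot as it stands. The module is installed in compiled form; this text tells all that it offers.
- The arm moves only by the tool play_rows, never from a script. Its argument "steps" is a list that holds one entry, the list of rows, each a list of 5 numbers: the shift along the tool's x, y, z in mm, then the turn about the tool's z in degrees, then the closure, from -1 (fully open) to 1 (shut). In form: [[[x, y, z, yaw, grip], ...]]. A call has 1 to 20 rows; each row shifts and turns the commanded pose from where the row before left it, along the tool's axes as they then stand; what a row does not reach is not made up. A row lasts 1/10 s, in which the tool goes at most 50 mm and 8.59 degrees, less where a joint would pass 70% of its speed; a pose out of reach is approached as far as the arm can. A call with a gripper value outside its range is refused whole. The fingers move at their own pace and stop on an object; "squeeze" is the grip in N (left out, the last holds). Time passes only in rows, so rows that do not move let the fingers close. It gives the time, the measured TCP pose, the force, the opening and the grip force at its end, in the units of the state.
- get_obs(): the state, without advancing time (a new reading comes with each control period).
- camera(name): name is "side" or "top" or "wrist"; returns a dict with "img" (384x512x3 uint8, red, green, blue), "K" (3x3 intrinsics, pixels), "T" (4x4, takes a point from camera to world coordinates); the wrist camera has in their place "T_tool_cam" (4x4, takes a point from camera to tool coordinates, whose origin is the TCP and whose axes are the flange's). Camera axes: x right, y up, looking along -z (the intrinsics and any distortion apply to the point x, -y, -z); pixel columns grow to the right and rows downward; lengths in m; the calibration is good to about 2 mm. The wrist camera is an equidistant fisheye: a pixel r from the principal point sees the ray r / f radians off the axis. A picture is of the moment at which its call begins: read the wrist's pose just before it. There is no depth.
- close_job(): hands the job in; it is judged then, once.
The state is a dict: "t": time; "joints": joint angles; "joint_velocities": joint speeds; "tau": joint torques, N m; "tcp_pos": TCP position; "tool_rot": TCP orientation; "force": force on the tool from outside, world axes, zero at the start; "ft_torque": the same for the moment, N m; "finger_gap": opening from 0.0 (shut) to 1.0 (fully open); "finger_force": force on a finger pad.
Only numpy, scipy, OpenCV 4.12 (cv2) and the standard library are available. Lean on these libraries where they do the work, as an engineer would, in place of code of your own. Each camera call takes 0.05 s, during which the arm holds its last target. There are 200 camera calls.

## Working session

There is one attempt and no reset: what is moved stays moved. The work goes in short steps, Python scripts to look and compute and a tool call to move; the robot and the scene stay as the last step left them, time stands still between calls to the robot, and variables do not carry over. Pictures are saved under pics/ and viewed, at most 10 in all, crops included, and the job is handed in when it is done.

Besides the shell and the picture viewer there is one more tool, called after "Request:" by a JSON object that holds its "name" and its "arguments". play_rows: Moves the arm, as the interface text tells. Its arguments: {"type":"object","properties":{"steps":{"type":"array"},"squeeze":{"type":"number"}},"required":["steps"]}

```bash
mkdir -p pics; python3 - <<'E'
from cell import *
import cv2,numpy as np
o=get_obs();print(o['t'],o['tcp_pos'],o['tool_rot'],tcp_to_grasp,o['finger_gap'])
ims=[]
for n in('top','side'):
    c=camera(n);cv2.imwrite(f'pics/{n}0.png',c['img'][:,:,::-1]);print(n,c['K'],c['T'])
    np.savez(f'{n}0.npz',**{k:v for k,v in c.items()})
c=camera('wrist');print({k:v for k,v in c.items() if k!='img'})
E
```

```text
0.0 [0.26924906 0.53556787 0.2304453 ] [[-8.93446176e-01  4.49169674e-01 -7.31126038e-04]
 [ 4.49170269e-01  8.93444944e-01 -1.48371627e-03]
 [-1.32194906e-05 -1.65402070e-03 -9.99998632e-01]] 0.0187 0.9986584491013702
top [[369.5073351    0.         248.69551373]
 [  0.         369.5073351  189.79046246]
 [  0.           0.           1.        ]] [[ 0.00283988  0.99917619 -0.04048304  0.55776235]
 [-0.99999351  0.00274782 -0.00232943  0.07536143]
 [-0.00221627  0.0404894   0.99917751  1.36837394]
 [ 0.          0.          0.          1.        ]]
side [[361.35320698   0.         250.18447309]
 [  0.         361.35320698 192.57865219]
 [  0.           0.           1.        ]] [[ 0.99308545  0.0732032  -0.09177466  0.49528632]
 [-0.1164794   0.71181765 -0.69263856 -0.70997479]
 [ 0.01462347  0.69853913  0.71542242  1.03495376]
 [ 0.          0.          0.          1.        ]]
{'K': array([[297.31863964,   0.        , 255.75139143],
       [  0.        , 297.31863964, 191.74731109],
       [  0.        ,   0.        ,   1.        ]]), 'T_tool_cam': array([[ 6.25196525e-04,  9.50490001e-01,  3.10754511e-01,
         7.95808345e-02],
       [ 9.99999429e-01, -8.63652615e-04,  6.29747922e-04,
        -7.92684591e-04],
       [ 8.66953049e-04,  3.10753940e-01, -9.50489998e-01,
        -1.42642986e-01],
       [ 0.00000000e+00,  0.00000000e+00,  0.00000000e+00,
         1.00000000e+00]])}
```

View pics/top0.png

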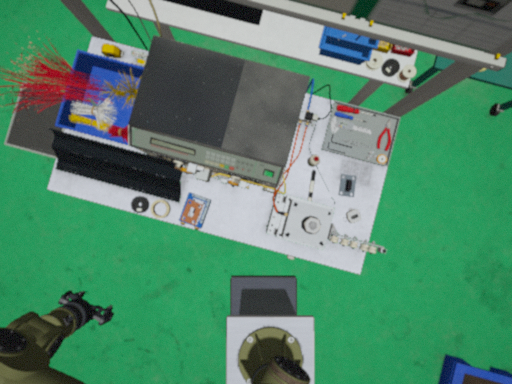

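View pics/side0.png

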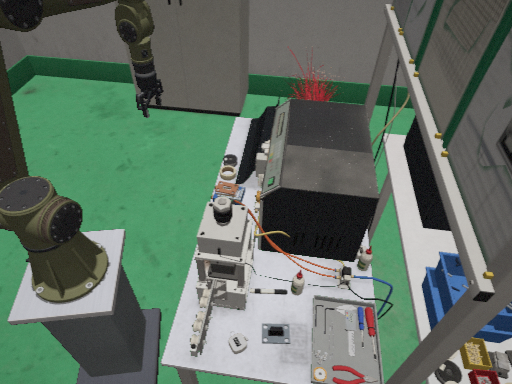

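The top view shows the housing with its spacers near (196,210), the press near (305,220) and the cover near (347,185). The reel and tape are at (140,204) and (161,208). The side view shows the housing near (230,190) and the cover near (275,333).

```bash
cat >h.py <<'E'
import numpy as np,cv2
from cell import *
def ray(c,u,v):
    K=c['K'];d=np.array([(u-K[0,2])/K[0,0],-(v-K[1,2])/K[1,1],-1.])
    return c['T'][:3,3],c['T'][:3,:3]@d
def onz(c,u,v,z):
    o,d=ray(c,u,v);return o+d*(z-o[2])/d[2]
def wcam():
    o=get_obs();c=dict(camera('wrist'));T=np.eye(4);T[:3,:3]=o['tool_rot'];T[:3,3]=o['tcp_pos']
    c['T']=T@c['T_tool_cam'];return c
def wray(c,u,v):
    K=c['K'];a=np.array([u-K[0,2],v-K[1,2]]);r=np.hypot(*a);th=r/K[0,0];s=np.sin(th)/max(r,1e-9)
    d=np.array([a[0]*s,-a[1]*s,-np.cos(th)]);return c['T'][:3,3],c['T'][:3,:3]@d
def wonz(c,u,v,z):
    o,d=wray(c,u,v);return o+d*(z-o[2])/d[2]
def wproj(c,P):
    p=c['T'][:3,:3].T@(np.asarray(P)-c['T'][:3,3]);r=np.hypot(p[0],p[1]);th=np.arctan2(r,-p[2])
    return c['K'][:2,2]+c['K'][0,0]*th*np.array([p[0],-p[1]])/r
def meet(r1,r2):
    (o1,d1),(o2,d2)=r1,r2;A=np.c_[d1,-d2];s=np.linalg.lstsq(A,o2-o1,rcond=None)[0]
    a,b=o1+d1*s[0],o2+d2*s[1];return (a+b)/2,np.linalg.norm(a-b)
E
python3 - <<'E'
from h import *
t=np.load('top0.npz');s=np.load('side0.npz')
print('housing',onz(t,196,210,.04),onz(s,230,190,.04),'cover',onz(t,347,185,.02),onz(s,275,333,.02))
A=cv2.resize(t['img'][180:240,165:225],(400,400),interpolation=2);B=cv2.resize(t['img'][165:205,327:367],(400,400),interpolation=2)
cv2.imwrite('pics/c1.png',np.hstack([A,B])[:,:,::-1])
E
```

```text
housing [0.53842862 0.26748787 0.04      ] [0.54680014 0.27514499 0.04      ] cover [ 0.63088932 -0.28044105  0.02      ] [ 0.63069355 -0.28990937  0.02      ]
```

View pics/c1.png

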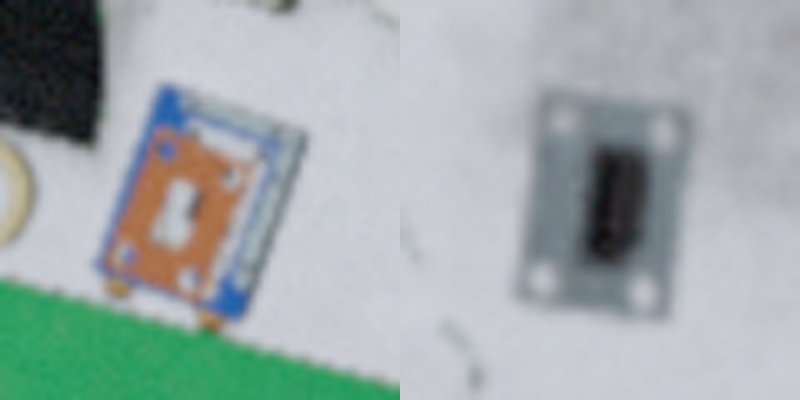

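The crop shows the stop_x bar at the top of the housing and the stop_y bar on its right. So housing +x points along world +x, yawed about -20°. Next I'll look with the wrist camera.

Request:
{"name": "play_rows", "arguments": {"steps": [[[-36,-12,0,-0.7,0.9],[-36,-12,0,-0.7,0.9],[-36,-12,0,-0.7,0.9],[-36,-12,0,-0.7,0.9],[-36,-12,0,-0.7,0.9],[-36,-12,0,-0.7,0.9],[-36,-12,0,-0.7,0.9],[-36,-12,0,-0.7,0.9],[-36,-12,0,-0.7,0.9],[-36,-12,0,-0.7,0.9],[0,0,0,0,0.9],[0,0,0,0,0.9]]], "squeeze": 40}}

```text
t: 1.35
tcp_pos: [0.5516, 0.2817, 0.2307]
tool_rot: [[-0.941, 0.339, -0.001], [0.339, 0.941, -0.0], [0.001, -0.001, -1.0]]
force: [-0.3, 0.2, -0.3]
finger_gap: 0.05
finger_force: 0.0
```

```bash
python3 - <<'E'
from h import *
o=get_obs();c=wcam();print(o['t'],o['tcp_pos'],o['tool_rot'],o['joints'])
cv2.imwrite('pics/w1.png',c['img'][:,:,::-1]);np.savez('w1.npz',**c)
E
```

```text
1.35 [0.55159027 0.28170317 0.23070133] [[-9.40889860e-01  3.38710570e-01 -1.19204656e-03]
 [ 3.38710996e-01  9.40890447e-01 -1.69388111e-04]
 [ 1.06421167e-03 -5.63134832e-04 -9.99999275e-01]] [4.71970639e-01 3.51642713e-01 4.44920812e-03 1.22474156e+00
 3.91085274e-04 8.17516897e-01]
```

View pics/w1.png

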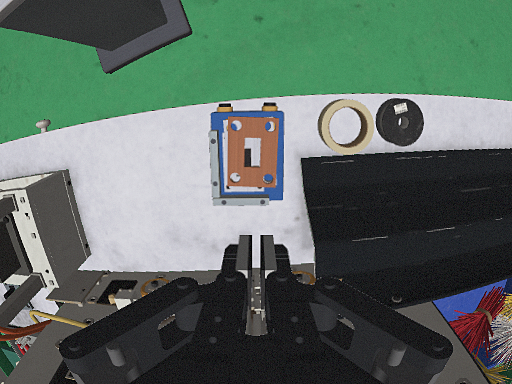

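The wrist view shows the housing around (248,155), with stop_y at the left (215,170) and stop_x at the bottom (240,202). It is nearly aligned with the tool axes. I'll go closer for a second view and triangulate from the two.

```bash
python3 - <<'E'
from h import *
c=dict(np.load('w1.npz'));t=np.load('top0.npz')
T=c['T'];print(wonz(c,248,155,.03), wonz(c,347,125,.024),T[:3,3])
R=get_obs()['tool_rot']; print(R.T@(wonz(c,248,155,.03)-get_obs()['tcp_pos']))
E
```

```text
[0.53584127 0.27646191 0.03      ] [0.54093473 0.40122733 0.024     ] [0.47651072 0.30793505 0.37343051]
[ 0.01204906 -0.01059492  0.20087584]
```

Request:
{"name": "play_rows", "arguments": {"steps": [[[-3,-3,30,0,0.9],[-3,-3,30,0,0.9],[-4,-4,30,0,0.9],[0,0,0,0,0.9],[0,0,0,0,0.9]]]}}

```text
t: 1.9
tcp_pos: [0.5564, 0.2704, 0.1416]
tool_rot: [[-0.942, 0.336, -0.001], [0.336, 0.942, -0.0], [0.001, -0.001, -1.0]]
force: [0.4, 0.2, 1.0]
finger_gap: 0.049
finger_force: 0.0
```

```bash
python3 - <<'E'
from h import *
c=wcam();np.savez('w2.npz',**c)
c1=dict(np.load('w1.npz'))
A=cv2.resize(c1['img'][90:215,195:305],None,fx=4.8,fy=4.8,interpolation=2)[:600]
u,v=wproj(c,[.536,.2765,.03]);print(u,v)
u,v=int(u),int(v);B=cv2.resize(c['img'][v-75:v+75,u-65:u+65],None,fx=4,fy=4,interpolation=2)
cv2.imwrite('pics/w2.png',B[:,:,::-1]);print(u-65,v-75)
E
```

```text
255.70414194119724 165.11783694614581
190 90
```

View pics/w2.png

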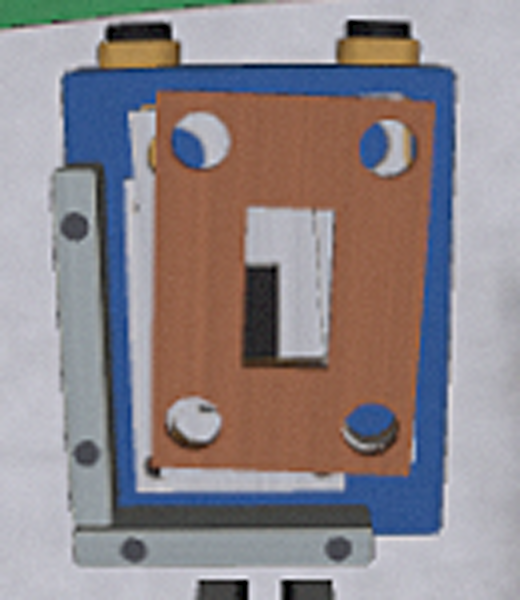

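The crop (4x, offset 190,90) shows these points:
- **stop_y inner top edge:** (102,172) to (112,525).
- **stop_x inner top edge:** (75,530) to (372,535).
- **Copper corners:** (157,92), (436,100), (410,475), (153,465).
- **Terminals:** gold and black, at the top.

```bash
cat >>h.py <<'E'
def blob(img,lo,hi,roi):
    m=cv2.inRange(cv2.cvtColor(img,cv2.COLOR_RGB2HSV),lo,hi);k=np.zeros_like(m);y0,y1,x0,x1=roi;k[y0:y1,x0:x1]=m[y0:y1,x0:x1]
    cs,_=cv2.findContours(k,cv2.RETR_EXTERNAL,2);return sorted(cs,key=cv2.contourArea)[::-1]
E
python3 - <<'E'
from h import *
a=dict(np.load('w1.npz'));b=dict(np.load('w2.npz'))
r1=(85,215,195,305);r2=(85,240,190,320)
for nm,lo,hi in(('copper',(3,90,80),(14,200,255)),('gold',(16,80,90),(28,255,255)),('blue',(105,120,40),(118,255,255))):
    A=blob(a['img'],lo,hi,r1);B=blob(b['img'],lo,hi,r2)
    for x,y in zip(A[:2],B[:2]):
        p,q=cv2.minAreaRect(x),cv2.minAreaRect(y)
        print(nm,cv2.contourArea(x),p,q,*meet(wray(a,*p[0]),wray(b,*q[0])))
px=lambda u,v:(190+u/4,90+v/4)
P={k:wonz(b,*px(*q),z) for k,q,z in[('sy0',(102,172),.042),('sy1',(112,525),.042),('sx0',(75,530),.042),('sx1',(372,535),.042),('c0',(157,92),.045),('c1',(436,100),.045),('c2',(410,475),.045),('c3',(153,465),.045)]}
for k,v in P.items():print(k,v,np.round(wproj(a,v),1))
d=P['sy1']-P['sy0'];e=P['sx0']-P['sx1']
print(np.linalg.norm(d),np.linalg.norm(e),np.degrees(np.arctan2(d[1],d[0])),np.degrees(np.arctan2(e[1],e[0]))+90)
print([np.linalg.norm(P[f'c{i}']-P[f'c{(i+1)%4}']) for i in range(4)])
# copper corner heights
E
```

```text
copper 3292.5 ((252.55337524414062, 151.36842346191406), (50.11222839355469, 69.36014556884766), 0.8425242304801941) ((261.3772277832031, 160.38963317871094), (69.3204116821289, 94.22371673583984), 2.6630008220672607) [0.53398356 0.28265258 0.02802142] 0.00037828255381051234
copper 0.0 ((262.0, 110.0), (0.0, 0.0), 0.0) ((294.0, 102.0), (0.0, 0.0), 0.0) [0.48604688 0.30881221 0.1768325 ] 0.00174503463372574
gold 53.0 ((269.0, 108.0), (4.0, 14.0), 90.0) ((224.0, 103.0), (6.0, 18.0), 90.0) [0.47992414 0.3066187  0.36618954] 0.006879936981498726
gold 53.0 ((224.5, 109.0), (4.0, 15.0), 90.0) ((283.5, 102.0), (6.0, 19.0), 90.0) [0.47881857 0.29716571 0.28192576] 0.005161065521762217
blue 5302.0 ((247.0, 155.0), (88.0, 72.0), 90.0) ((254.5, 164.5), (117.0, 97.0), 90.0) [0.53612957 0.27513605 0.0255852 ] 0.0004144926132369337
sy0 [0.49666695 0.25551368 0.042     ] [218.2 131.2]
sy1 [0.57029455 0.22854829 0.042     ] [219.9 197.5]
sx0 [0.56869876 0.2201223  0.042     ] [212.9 198.5]
sx1 [0.5919707  0.28251441 0.042     ] [268.9 199.2]
c0 [0.48514776 0.27219331 0.045     ] [228.2 116.6]
c1 [0.50513478 0.32437902 0.045     ] [279.1 117.6]
c2 [0.57983407 0.29482182 0.045     ] [275.6 187.4]
c3 [0.55899987 0.2431828  0.045     ] [227.6 185.6]
0.07841017482069537 0.06659098490058078 -20.114762517797384 -20.455265063758674
[np.float64(0.0558822840835836), np.float64(0.08033437761925437), np.float64(0.05568350414625806), np.float64(0.07934572081211577)]
```

The housing origin comes out at about (0.5435, 0.2689) with yaw -20.3°. Both bars agree to 0.5 mm and the copper plate measures 80x56. The copper plate sits at about (-15.6, +9.9) mm in the housing frame.

Request:
{"name": "play_rows", "arguments": {"steps": [[[30,0,0,0.7,1],[30,-1,0,0,1],[28,0,0,0,1],[0,0,30,0,1],[0,0,30,0,1],[0,0,30,0,1],[0,0,15,0,1],[0,0,7,0,1],[0,0,0,0,1],[0,0,0,0,1]]]}}

```text
t: 2.95
tcp_pos: [0.4757, 0.3, 0.031]
tool_rot: [[-0.937, 0.348, 0.002], [0.348, 0.937, 0.001], [-0.002, 0.002, -1.0]]
force: [-0.3, -0.1, 0.7]
finger_gap: -0.0
finger_force: 0.0
```

Request:
{"name": "play_rows", "arguments": {"steps": [[[0,0,2,0,1],[-3,0,0,0,1],[-3,0,0,0,1],[-3,0,0,0,1],[-3,0,0,0,1],[-3,0,0,0,1],[-2,0,0,0,1],[-2,0,0,0,1],[0,0,0,0,1]]]}}

```text
t: 3.85
tcp_pos: [0.4926, 0.2923, 0.0273]
tool_rot: [[-0.937, 0.349, 0.0], [0.349, 0.937, -0.0], [-0.0, -0.0, -1.0]]
force: [-0.8, 0.4, 0.8]
finger_gap: 0.005
finger_force: 0.8
```

Request:
{"name": "play_rows", "arguments": {"steps": [[[-1,0,0,0,1],[-1,0,0,0,1],[0,0,0,0,1]]]}}

```text
t: 4.15
tcp_pos: [0.4943, 0.2916, 0.0273]
tool_rot: [[-0.937, 0.348, 0.0], [0.348, 0.937, -0.0], [-0.0, -0.0, -1.0]]
force: [-2.3, 0.2, 1.2]
finger_gap: -0.003
finger_force: 1.0
```

Request:
{"name": "play_rows", "arguments": {"steps": [[[-1,0,-0.5,0,1],[-1,0,0,0,1],[0,0,0,0,1]]]}}

```text
t: 4.45
tcp_pos: [0.4954, 0.2912, 0.0275]
tool_rot: [[-0.937, 0.348, -0.001], [0.348, 0.937, 0.001], [0.002, -0.0, -1.0]]
force: [-4.0, 2.4, -0.4]
finger_gap: 0.002
finger_force: 2.2
```

Request:
{"name": "play_rows", "arguments": {"steps": [[[-0.5,0,0,0,1],[-0.5,0,0,0,1],[0,0,0,0,1]]]}}

```text
t: 4.75
tcp_pos: [0.4956, 0.2912, 0.0275]
tool_rot: [[-0.938, 0.348, -0.003], [0.348, 0.938, 0.001], [0.003, 0.0, -1.0]]
force: [-6.6, 3.7, 1.2]
finger_gap: -0.001
finger_force: 3.6
```

Request:
{"name": "play_rows", "arguments": {"steps": [[[-0.5,0,0,0,1],[0,0,0,0,1]]]}}

```text
t: 4.95
tcp_pos: [0.4956, 0.2911, 0.0275]
tool_rot: [[-0.938, 0.348, -0.004], [0.348, 0.938, 0.002], [0.004, 0.0, -1.0]]
force: [-7.0, 4.4, 2.2]
finger_gap: -0.003
finger_force: 4.3
```

```bash
python3 - <<'E'
from h import *
a=dict(np.load('w1.npz'));b=dict(np.load('w2.npz'));t=dict(np.load('top0.npz'))
O=np.array([.5435,.2689]);th=np.radians(-20.3);R=np.array([[np.cos(th),-np.sin(th)],[np.sin(th),np.cos(th)]])
H=lambda p:np.round(1e3*np.array([*(R.T@(p[:2]-O)),p[2]]),1)
for w,q in[((303,158),(181,199)),((316,270),(182,165))]:
    p,e=meet(wray(a,*w),ray(t,*q));print(H(p),e)
for z in(.0,.05,.1):print(z,H(wonz(a,303,158,z)),H(wonz(a,316,265,z)),H(onz(t,181,199,z)),H(onz(t,182,165,z)))
A=cv2.resize(b['img'][60:330,230:512],None,fx=1.5,fy=1.5);B=cv2.resize(t['img'][120:220,120:220],(405,405),interpolation=2)
cv2.imwrite('pics/hs.png',np.hstack([A[:405,:390],B[:, :405]])[:,:,::-1])
E
```

```text
[  9.3  80.6 -52.7] 0.004964583378510496
[129.1  94.3  60.1] 0.006506724481958675
0.0 [-1.1 74.5  0. ] [159.2 104.9   0. ] [11.8 68.7  0. ] [131.2 110.2   0. ]
0.05 [-11.2  66.3  50. ] [127.7  92.7  50. ] [14.3 59.7 50. ] [129.3  99.8  50. ]
0.1 [-21.3  58.1 100. ] [ 96.1  80.4 100. ] [ 16.8  50.7 100. ] [127.5  89.3 100. ]
```

View pics/hs.png

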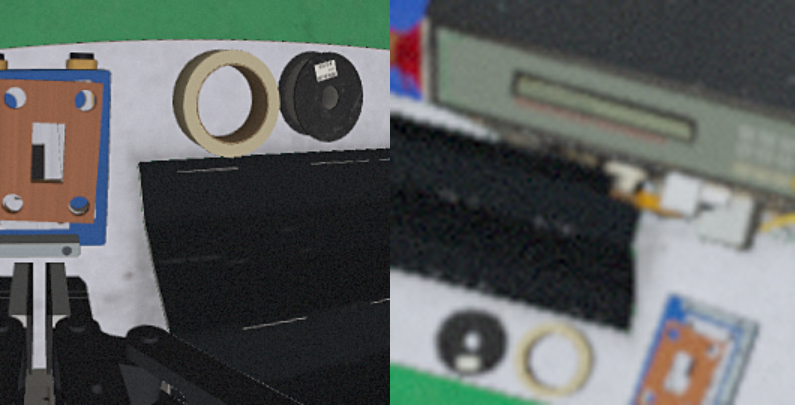

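The picture shows the heat sink's near corner at about x_h ≥ -10, y_h ≥ 68 mm and low at the front. I'll push in y from x_h = -22, starting at y_h = 55.

Request:
{"name": "play_rows", "arguments": {"steps": [[[-0.5,0,0,0,1],[-0.5,0,0,0,1],[0,0,0,0,1],[14,0,0,0,1],[0,0,-30,0,1],[0,0,-30,0,1],[-14,16,0,0,1],[-14,16,0,0,1],[-15,17,0,0,1],[0,0,0,8.5,1],[0,0,0,8.5,1],[0,0,0,8.5,1],[0,0,0,8.5,1],[0,0,0,8.5,1],[0,0,0,8.5,1],[0,0,0,8.5,1],[0,0,0,8.5,1],[0,0,0,8.5,1],[0,0,0,8.5,1]]]}}

```text
t: 6.85
tcp_pos: [0.5432, 0.3257, 0.088]
tool_rot: [[0.272, 0.962, 0.002], [0.962, -0.272, -0.001], [-0.0, 0.002, -1.0]]
force: [-0.1, 0.6, 0.1]
finger_gap: -0.002
finger_force: 0.0
```

Request:
{"name": "play_rows", "arguments": {"steps": [[[0,0,0,5,1],[0,0,0,0,1],[0,0,0,0,1]]]}}

```text
t: 7.15
tcp_pos: [0.543, 0.3259, 0.088]
tool_rot: [[0.346, 0.938, 0.001], [0.938, -0.346, -0.0], [-0.0, 0.001, -1.0]]
force: [0.1, -0.3, -0.4]
finger_gap: -0.002
finger_force: 0.0
```

```bash
cat >>h.py <<'E'
O=np.array([.5435,.2689]);th=np.radians(-20.3);RH=np.array([[np.cos(th),-np.sin(th)],[np.sin(th),np.cos(th)]])
H=lambda p:np.round(1e3*np.array([*(RH.T@(p[:2]-O)),p[2]]),1)
E
python3 - <<'E'
from h import *
o=get_obs();R=o['tool_rot'];print(H(o['tcp_pos']),np.degrees(np.arctan2(R[1,0],R[0,0])),o['force'],o['joints'])
c=wcam();np.savez('w3.npz',**c)
u,v=wproj(c,[.5435,.2689,.045]).astype(int);print(u,v)
cv2.imwrite('pics/w3.png',cv2.resize(c['img'],(800,600),interpolation=2)[:,:,::-1])
E
```

```text
[-20.3  53.3  88. ] 69.72895468797164 [ 0.07114446 -0.28340585 -0.44023562] [ 5.41119796e-01  4.61487515e-01 -1.69423596e-01  9.39144742e-01
 -1.01205407e-03  2.46571220e+00]
282 281
```

View pics/w3.png

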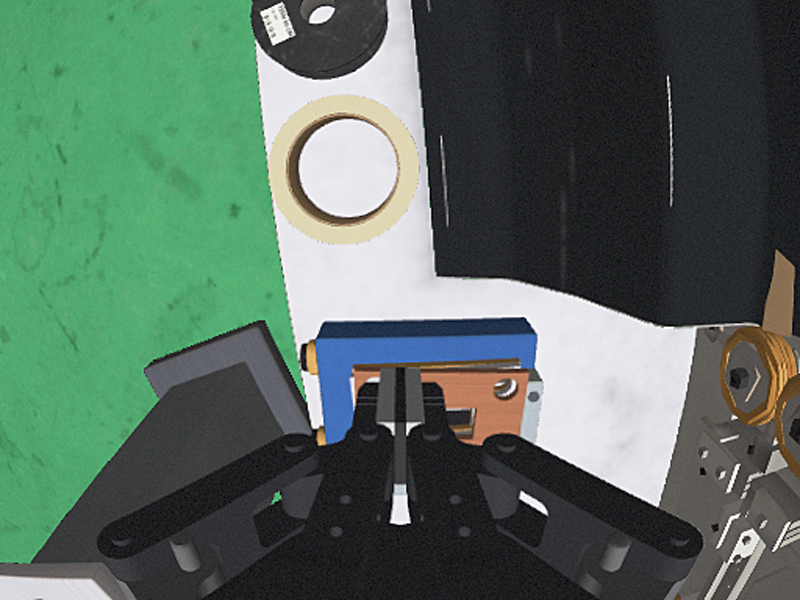

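The view shows copper against stop_x at the right, with its +y edge running (353,368) to (525,375) in the 800-px image. Brass peeks out, slightly yawed, near (520,360).

```bash
python3 - <<'E'
from h import *
c=dict(np.load('w3.npz'));k=512/800
for q,z in[((353,368),.045),((525,375),.045),((520,360),.035),((436,277),.03),((318,340),.026),((530,335),.026)]:print(q,H(wonz(c,q[0]*k,q[1]*k,z)))
E
```

```text
(353, 368) [-40.9  39.2  45. ]
(525, 375) [37.7 34.9 45. ]
(520, 360) [37.4 37.8 35. ]
(436, 277) [-3.8 77.1 30. ]
(318, 340) [-59.5  44.5  26. ]
(530, 335) [43.8 47.  26. ]
```

Request:
{"name": "play_rows", "arguments": {"steps": [[[4,0,0,0,1],[0,0,30,0,1],[0,0,20,0,1],[0,0,10,0,1],[0,0,0,0,1],[0,0,0,0,1]]]}}

```text
t: 7.8
tcp_pos: [0.5445, 0.33, 0.0284]
tool_rot: [[0.348, 0.937, 0.001], [0.937, -0.348, 0.0], [0.0, 0.0, -1.0]]
force: [-0.2, 0.8, 0.2]
finger_gap: 0.0
finger_force: 0.0
```

Request:
{"name": "play_rows", "arguments": {"steps": [[[-2,0,0,0,1],[-2,0,0,0,1],[-2,0,0,0,1],[-2,0,0,0,1],[-2,0,0,0,1],[-2,0,0,0,1],[-2,0,0,0,1],[0,0,0,0,1],[0,0,0,0,1]]]}}

```text
t: 8.7
tcp_pos: [0.5393, 0.3169, 0.028]
tool_rot: [[0.348, 0.937, 0.0], [0.937, -0.348, 0.001], [0.001, 0.0, -1.0]]
force: [-0.4, 2.5, 1.5]
finger_gap: 0.004
finger_force: 1.3
```

Request:
{"name": "play_rows", "arguments": {"steps": [[[-1,0,0,0,1],[-1,0,0,0,1],[-1,0,0,0,1],[0,0,0,0,1]]]}}

```text
t: 9.1
tcp_pos: [0.5383, 0.3139, 0.028]
tool_rot: [[0.348, 0.937, 0.0], [0.937, -0.348, 0.0], [0.0, 0.0, -1.0]]
force: [-0.6, 3.9, 2.3]
finger_gap: -0.002
finger_force: 1.8
```

Request:
{"name": "play_rows", "arguments": {"steps": [[[-0.5,0,0,0,1],[-0.5,0,0,0,1],[0,0,0,0,1]]]}}

```text
t: 9.4
tcp_pos: [0.5381, 0.313, 0.028]
tool_rot: [[0.348, 0.937, 0.001], [0.937, -0.348, 0.0], [0.0, 0.0, -1.0]]
force: [0.3, 4.7, 2.9]
finger_gap: -0.003
finger_force: 2.2
```

Request:
{"name": "play_rows", "arguments": {"steps": [[[-0.5,0,0,0,1],[-0.5,0,0,0,1],[0,0,0,0,1]]]}}

```text
t: 9.7
tcp_pos: [0.538, 0.3125, 0.028]
tool_rot: [[0.348, 0.937, 0.001], [0.937, -0.348, 0.001], [0.001, 0.0, -1.0]]
force: [1.0, 5.8, 1.8]
finger_gap: 0.002
finger_force: 3.0
```

Request:
{"name": "play_rows", "arguments": {"steps": [[[-0.5,0,0,0,1],[-0.5,0,0,0,1],[0,0,0,0,1]]]}}

```text
t: 10.0
tcp_pos: [0.538, 0.3122, 0.0281]
tool_rot: [[0.348, 0.937, 0.002], [0.937, -0.348, 0.002], [0.003, 0.001, -1.0]]
force: [2.8, 7.9, -0.1]
finger_gap: 0.002
finger_force: 4.0
```

Request:
{"name": "play_rows", "arguments": {"steps": [[[5,0,0,0,1],[8,0,0,0,1],[0,17,0,0,1],[0,20,0,0,1],[-4,0,0,0,1],[-3,0,0,0,1],[-2,0,0,0,1],[-2,0,0,0,1],[0,0,0,0,1]]]}}

```text
t: 10.9
tcp_pos: [0.5719, 0.2998, 0.0279]
tool_rot: [[0.348, 0.937, -0.0], [0.937, -0.348, -0.0], [-0.0, -0.0, -1.0]]
force: [0.2, 0.3, -0.7]
finger_gap: 0.002
finger_force: 0.0
```

Request:
{"name": "play_rows", "arguments": {"steps": [[[-1,0,0,0,1],[-1,0,0,0,1],[0,0,0,0,1]]]}}

```text
t: 11.2
tcp_pos: [0.572, 0.2996, 0.0282]
tool_rot: [[0.348, 0.938, 0.001], [0.938, -0.348, 0.003], [0.003, -0.0, -1.0]]
force: [1.3, 5.5, -1.4]
finger_gap: -0.001
finger_force: 2.5
```

Request:
{"name": "play_rows", "arguments": {"steps": [[[-0.5,0,0,0,1],[-0.5,0,0,0,1],[0,0,0,0,1]]]}}

```text
t: 11.5
tcp_pos: [0.5719, 0.2996, 0.0284]
tool_rot: [[0.347, 0.938, 0.001], [0.938, -0.347, 0.004], [0.004, -0.0, -1.0]]
force: [2.7, 7.4, -1.1]
finger_gap: 0.001
finger_force: 3.6
```

Request:
{"name": "play_rows", "arguments": {"steps": [[[-0.5,0,0,0,1],[0,0,0,0,1],[8,0,0,0,1],[0,0,-30,0,1],[0,0,-30,0,1],[-15,-28,0,0,1],[-15,-28,0,0,1],[-15,-28,0,0,1],[0,0,0,-8.5,1],[0,0,0,-8.5,1],[0,0,0,-8.5,1],[0,0,0,-8.5,1],[0,0,0,-8.5,1],[0,0,0,-8.5,1],[0,0,0,-8.5,1],[0,0,0,-8.5,1],[0,0,0,-8.5,1],[0,0,0,-8.5,1]]]}}

```text
t: 13.3
tcp_pos: [0.4793, 0.2908, 0.0876]
tool_rot: [[-0.906, 0.423, -0.001], [0.423, 0.906, -0.002], [-0.0, -0.002, -1.0]]
force: [-0.5, -0.5, -0.2]
finger_gap: 0.001
finger_force: 0.0
```

Request:
{"name": "play_rows", "arguments": {"steps": [[[0,0,30,-5,1],[0,0,20,0,1],[0,0,10,0,1],[0,0,0,0,1],[0,0,0,0,1]]]}}

```text
t: 13.8
tcp_pos: [0.4798, 0.2912, 0.028]
tool_rot: [[-0.937, 0.349, 0.0], [0.349, 0.937, -0.0], [-0.0, -0.0, -1.0]]
force: [-0.1, -1.2, -0.2]
finger_gap: 0.001
finger_force: 0.0
```

Request:
{"name": "play_rows", "arguments": {"steps": [[[-5,0,0,0,1],[-4,0,0,0,1],[-2,0,0,0,1],[-2,0,0,0,1],[-1,0,0,0,1],[0,0,0,0,1]]]}}

```text
t: 14.4
tcp_pos: [0.4928, 0.2863, 0.0278]
tool_rot: [[-0.937, 0.349, -0.0], [0.349, 0.937, 0.0], [0.0, 0.0, -1.0]]
force: [0.0, -0.9, 0.0]
finger_gap: 0.002
finger_force: 0.0
```

Request:
{"name": "play_rows", "arguments": {"steps": [[[-1,0,0,0,1],[-0.5,0,0,0,1],[-0.5,0,0,0,1],[0,0,0,0,1]]]}}

```text
t: 14.8
tcp_pos: [0.4941, 0.2858, 0.0277]
tool_rot: [[-0.937, 0.348, -0.001], [0.348, 0.937, 0.0], [0.001, -0.0, -1.0]]
force: [-2.0, 1.0, 1.0]
finger_gap: 0.002
finger_force: 1.6
```

Request:
{"name": "play_rows", "arguments": {"steps": [[[-0.5,0,0,0,1],[-0.5,0,0,0,1],[0,0,0,0,1]]]}}

```text
t: 15.1
tcp_pos: [0.4947, 0.2856, 0.0277]
tool_rot: [[-0.937, 0.348, -0.002], [0.348, 0.937, 0.001], [0.002, 0.0, -1.0]]
force: [-5.0, 1.4, 2.8]
finger_gap: -0.001
finger_force: 2.8
```

Request:
{"name": "play_rows", "arguments": {"steps": [[[-0.5,0,0,0,1],[-0.5,0,0,0,1],[-0.5,0,0,0,1],[0,0,0,0,1]]]}}

```text
t: 15.5
tcp_pos: [0.4948, 0.2856, 0.0277]
tool_rot: [[-0.938, 0.347, -0.004], [0.347, 0.938, 0.002], [0.004, 0.0, -1.0]]
force: [-9.3, 3.8, 5.8]
finger_gap: 0.0
finger_force: 5.0
```

Request:
{"name": "play_rows", "arguments": {"steps": [[[-0.5,0,0,0,1],[-0.5,0,0,0,1],[-0.5,0,0,0,1],[0,0,0,0,1]]]}}

```text
t: 15.9
tcp_pos: [0.4948, 0.2856, 0.0277]
tool_rot: [[-0.938, 0.347, -0.007], [0.347, 0.938, 0.003], [0.007, 0.001, -1.0]]
force: [-13.8, 5.6, 8.4]
finger_gap: -0.001
finger_force: 7.3
```

Request:
{"name": "play_rows", "arguments": {"steps": [[[8,0,0,0,1],[8,0,0,0,1],[0,0,-30,0,1],[-10,0,-30,0,1],[-30,0,-30,0,1],[-30,0,-22,0,1],[-5,0,0,0,1],[0,0,0,0,1],[0,0,0,0,1]]]}}

```text
t: 16.8
tcp_pos: [0.5522, 0.2633, 0.1384]
tool_rot: [[-0.937, 0.348, -0.002], [0.348, 0.937, -0.001], [0.002, -0.002, -1.0]]
force: [0.0, 0.2, -0.9]
finger_gap: 0.002
finger_force: 0.0
```

```bash
python3 - <<'E'
from h import *
o=get_obs();print(H(o['tcp_pos']))
c=wcam();np.savez('w4.npz',**c)
u,v=wproj(c,[*O,.042]).astype(int);print(u,v)
cv2.imwrite('pics/w4.png',cv2.resize(c['img'][v-75:v+75,u-70:u+70],None,fx=4,fy=4,interpolation=2)[:,:,::-1]);print(u-70,v-75)
E
```

```text
[ 10.1  -2.2 138.4]
259 182
189 107
```

View pics/w4.png

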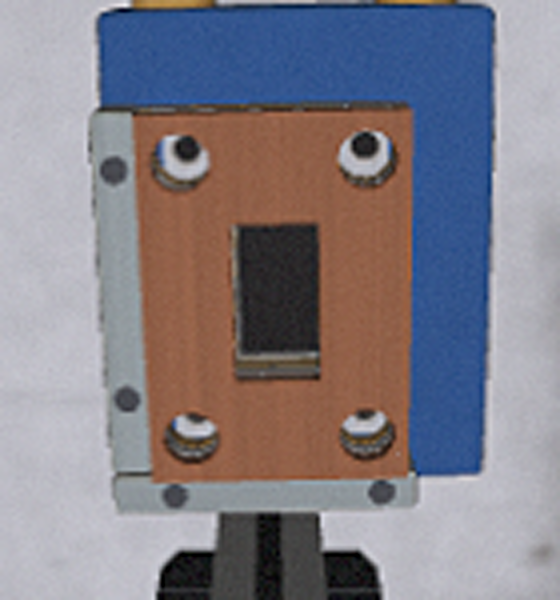

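All three spacers are squared in the corner. Copper's edges sit on both bars at (134,115)-(152,482) and (152,482)-(408,480), and the threaded holes show through all four corner holes. I'll refine the housing origin and check the clearance for the route to the cover.

```bash
python3 - <<'E'
from h import *
c=dict(np.load('w4.npz'));t=dict(np.load('top0.npz'));s=dict(np.load('side0.npz'))
q=[(134,115),(412,108),(408,480),(152,482)]
P=[wonz(c,189+u/4,107+v/4,.045) for u,v in q];m=np.mean(P,0)
print('copper',[H(p) for p in P],H(m),m,[round(np.linalg.norm(P[i]-P[(i+1)%4])*1e3,1) for i in range(4)])
for a,b in((0,3),(1,2)):
    d=P[b]-P[a];print(np.degrees(np.arctan2(d[1],d[0])))
C=blob(c['img'],(3,90,80),(14,200,255),(107,257,189,329))[0];r=cv2.minAreaRect(C);print(r,H(wonz(c,*r[0],.045)))
for u,v in[(187,149),(364,147),(364,413)]:print('thr',H(wonz(c,189+u/4,107+v/4,.03)))
for a,b in[((275,172),(263,190)),((308,75),(375,165)),((347,185),(275,333)),((310,225),(222,205))]:print(a,*meet(ray(t,*a),ray(s,*b)))
E
```

```text
copper [array([-39.6, -29.9,  45. ]), array([-41. ,  25.7,  45. ]), array([39.9, 27.5, 45. ]), array([ 40.4, -28.6,  45. ])] [-0.1 -1.3 45. ] [0.54296601 0.26770406 0.045     ] [np.float64(55.5), np.float64(81.0), np.float64(56.1), np.float64(80.0)]
-19.372303383741723
-18.967532118655512
((257.34857177734375, 180.4745330810547), (92.19112396240234, 69.00658416748047), 88.91908264160156) [-2.3 -2.  45. ]
thr [-30.3 -20.4  30. ]
thr [-30.7  17.3  30. ]
thr [30.  18.7 30. ]
(275, 172) [0.63947341 0.0032844  0.30498095] 0.02590855307736219
(308, 75) [ 0.88982152 -0.07291044  0.44232926] 0.00465209951474205
(347, 185) [ 0.63208702 -0.28415119  0.00617513] 0.0009010185879047334
(310, 225) [ 0.50458566 -0.08986135  0.3570352 ] 0.003017049053944179
```

Request:
{"name": "play_rows", "arguments": {"steps": [[[0,0,-40,0,1],[0,0,-50,0,0],[0,0,-50,0,-1],[0,0,-50,0,-1],[0,0,-50,0,-1],[0,0,-50,0,-1],[0,0,-50,0,-1],[0,0,0,0,-1],[0,0,0,0,-1]]]}}

```text
t: 17.75
tcp_pos: [0.5538, 0.2646, 0.4803]
tool_rot: [[-0.938, 0.347, 0.002], [0.347, 0.938, 0.001], [-0.001, 0.001, -1.0]]
force: [0.4, -0.0, -1.0]
finger_gap: 0.998
finger_force: 0.0
```

Request:
{"name": "play_rows", "arguments": {"steps": [[[-22,-41,0,0,-1],[-22,-41,0,0,-1],[-22,-41,0,0,-1],[-22,-41,0,0,-1],[-22,-41,0,0,-1],[-22,-41,0,0,-1],[-22,-41,0,0,-1],[-22,-41,0,0,-1],[-22,-41,0,0,-1],[-22,-41,0,0,-1],[-22,-41,0,0,-1],[-22,-37,0,0,-1],[0,0,0,-7,-1],[0,0,0,-7,-1],[0,0,0,0,-1]]]}}

```text
t: 19.25
tcp_pos: [0.6311, -0.2858, 0.4762]
tool_rot: [[-0.994, 0.111, -0.006], [0.111, 0.994, 0.003], [0.006, 0.002, -1.0]]
force: [-0.4, -0.5, 0.5]
finger_gap: 0.998
finger_force: 0.0
```

Request:
{"name": "play_rows", "arguments": {"steps": [[[0,0,50,0,-1],[0,0,50,0,-1],[0,0,50,0,-1],[0,0,50,0,-1],[0,0,50,0,-1],[0,0,50,0,-1],[0,0,40,0,-1],[0,0,0,0,-1],[0,0,0,0,-1]]]}}

```text
t: 20.15
tcp_pos: [0.6321, -0.2855, 0.1581]
tool_rot: [[-0.994, 0.112, -0.003], [0.112, 0.994, 0.001], [0.003, 0.001, -1.0]]
force: [-0.1, 0.0, 1.0]
finger_gap: 0.998
finger_force: 0.0
```

```bash
python3 - <<'E'
from h import *
o=get_obs();print(o['tcp_pos'],o['joints'])
c=wcam();np.savez('w5.npz',**c)
u,v=wproj(c,[.632,-.284,.006]).astype(int);print(u,v)
cv2.imwrite('pics/w5.png',cv2.resize(c['img'][v-85:v+65,u-100:u+100],None,fx=4,fy=4,interpolation=2)[:,:,::-1]);print(u-100,v-85)
E
```

```text
[ 0.6320565  -0.28547496  0.15813607] [-4.24215990e-01  5.26308882e-01  1.01496416e-01  1.14876486e+00
 -3.76420525e-05 -3.11829473e-01]
258 176
158 91
```

View pics/w5.png

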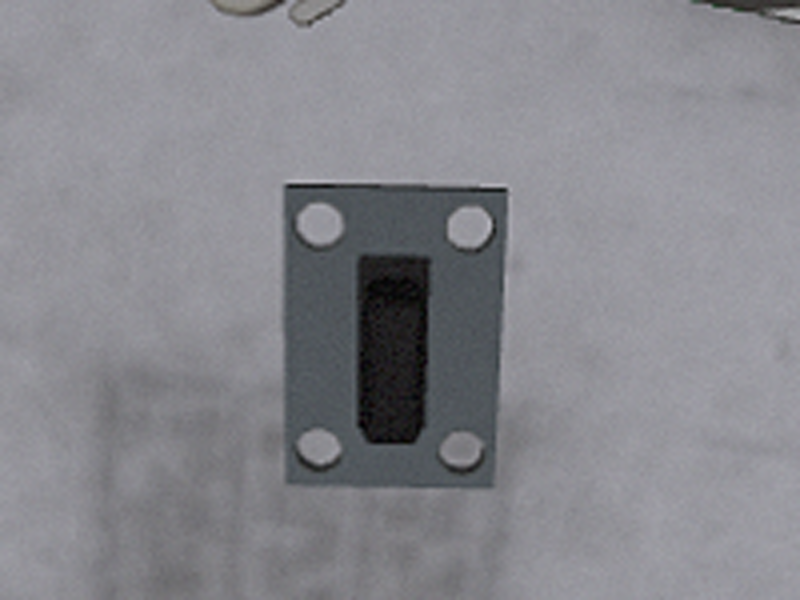

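The crop (4x, offset 158,91) shows the cover:
- **Holes:** (320,223), (470,228), (461,450), (319,448).
- **Corners:** (285,187), (508,189), (494,487), (286,486).
- **Handle:** upright in the middle.

```bash
python3 - <<'E'
from h import *
c=dict(np.load('w5.npz'));o=get_obs();R=o['tool_rot']
for n,q in(('holes',[(320,223),(470,228),(461,450),(319,448)]),('corn',[(285,187),(508,189),(494,487),(286,486)])):
    P=np.array([wonz(c,158+u/4,91+v/4,.006) for u,v in q]);m=P.mean(0)
    print(n,m,[round(np.linalg.norm(P[i]-P[(i+1)%4])*1e3,1) for i in range(4)],[np.degrees(np.arctan2(*(P[a]-P[b])[1::-1])) for a,b in((0,3),(1,2))],np.degrees(np.arctan2(*(P[1]+P[2]-P[0]-P[3])[1::-1]))+90,
     'tool',1e3*R.T@(m-o['tcp_pos']))
print(np.degrees(np.arctan2(R[1,0],R[0,0])))
E
```

```text
holes [ 0.63100594 -0.28584257  0.006     ] [np.float64(37.6), np.float64(59.2), np.float64(37.6), np.float64(59.9)] [np.float64(172.4101034442581), np.float64(172.33244024913768)] 172.20137316819404 tool [  2.868902     0.2606185  154.27791366]
corn [ 0.63158249 -0.28572314  0.006     ] [np.float64(55.7), np.float64(79.8), np.float64(55.7), np.float64(80.0)] [np.float64(172.3886760267095), np.float64(172.43863969887965)] 173.20071491834616 tool [  2.30934312   0.44383635 154.27851574]
173.57356654074687
```

Request:
{"name": "play_rows", "arguments": {"steps": [[[2.5,0.3,40,1.2,-1],[0,0,40,0,-1],[0,0,40,0,-1],[0,0,20,0,-1],[0,0,8,0,-1],[0,0,0,0,-1],[0,0,0,0,-1]]]}}

```text
t: 20.9
tcp_pos: [0.6329, -0.2869, 0.0134]
tool_rot: [[-0.991, 0.132, 0.004], [0.132, 0.991, -0.002], [-0.004, -0.001, -1.0]]
force: [0.0, -0.2, 0.4]
finger_gap: 1.005
finger_force: 0.0
```

Request:
{"name": "play_rows", "arguments": {"steps": [[[0,0,0,0,0],[0,0,0,0,0.5],[0,0,0,0,1],[0,0,0,0,1],[0,0,0,0,1],[0,0,0,0,1],[0,0,0,0,1]]], "squeeze": 60}}

```text
t: 21.6
tcp_pos: [0.631, -0.2861, 0.0109]
tool_rot: [[-0.991, 0.132, 0.0], [0.132, 0.991, -0.0], [-0.001, -0.0, -1.0]]
force: [-0.6, -0.0, 2.6]
finger_gap: 0.152
finger_force: 59.4
```

Request:
{"name": "play_rows", "arguments": {"steps": [[[0,0,-10,0,1],[0,0,-30,0,1],[0,0,-50,0,1],[0,0,-50,0,1],[0,0,-50,0,1],[0,0,-50,0,1],[0,0,-50,0,1],[0,0,-50,0,1],[0,0,-50,0,1],[0,0,-50,0,1],[0,0,-30,0,1],[0,0,0,0,1],[0,0,0,0,1]]]}}

```text
t: 22.9
tcp_pos: [0.6318, -0.2865, 0.4776]
tool_rot: [[-0.991, 0.132, 0.001], [0.132, 0.991, -0.0], [-0.001, -0.0, -1.0]]
force: [0.5, 0.0, -2.2]
finger_gap: 0.152
finger_force: 58.8
```

Request:
{"name": "play_rows", "arguments": {"steps": [[[8,24,0,0,1],[12,40,0,0,1],[13,45,0,0,1],[13,45,0,0,1],[13,45,0,0,1],[13,45,0,0,1],[13,45,0,0,1],[13,45,0,0,1],[13,45,0,0,1],[13,45,0,0,1],[13,45,0,0,1],[13,40,0,0,1],[10,20,0,0,1],[0,0,0,6,1],[0,0,0,5.8,1],[0,0,0,0,1],[0,0,0,0,1]]]}}

```text
t: 24.6
tcp_pos: [0.5413, 0.2588, 0.4762]
tool_rot: [[-0.944, 0.33, -0.003], [0.33, 0.944, -0.002], [0.003, -0.003, -1.0]]
force: [0.4, 0.2, -2.0]
finger_gap: 0.15
finger_force: 58.9
```

```bash
cat >g.py <<'E'
from h import *
o=get_obs();R=o['tool_rot'];p=o['tcp_pos']
print(o['t'],p,'yaw',np.degrees(np.arctan2(R[1,0],R[0,0])),'gap',o['finger_gap'],o['finger_force'],o['force'])
print('to target, tool mm',1e3*R.T@(np.array([.5429,.2682,.066])-p),'turn',np.degrees(np.arctan2(R[1,0],R[0,0]))-160.6)
E
python3 g.py
```

```text
24.6 [0.54131057 0.2588195  0.476183  ] yaw 160.74222295447512 gap 0.14953962531172127 58.89711141586304 [ 0.4230603   0.22231074 -2.04734048]
to target, tool mm [  0.53371954  10.4553624  410.15974099] turn 0.14222295447513034
```

Down to 30 mm above the goal first, then check.

Request:
{"name": "play_rows", "arguments": {"steps": [[[0,5,50,0,1],[0,5,50,0,1],[0,0,50,0,1],[0,0,50,0,1],[0,0,50,0,1],[0,0,50,0,1],[0,0,40,0,1],[0,0,25,0,1],[0,0,15,0,1],[0,0,0,0,1],[0,0,0,0,1],[0,0,0,0,1]]]}}

```text
t: 25.8
tcp_pos: [0.5463, 0.2689, 0.0998]
tool_rot: [[-0.943, 0.332, 0.002], [0.332, 0.943, 0.001], [-0.001, 0.001, -1.0]]
force: [-0.1, 0.2, -2.5]
finger_gap: 0.152
finger_force: 58.9
```

```bash
python3 g.py
```

```text
25.8 [0.54627699 0.26889656 0.09983903] yaw 160.6295521216778 gap 0.15240902377932333 58.89602601528168 [-0.08963294  0.24513344 -2.50397936]
to target, tool mm [ 2.99829131 -1.82245475 33.83279733] turn 0.02955212167779564
```

Request:
{"name": "play_rows", "arguments": {"steps": [[[3,-1.8,12,0,1],[0,0,12,0,1],[0,0,6,0,1],[0,0,3,0,1],[0,0,0,0,1],[0,0,0,0,1],[0,0,0,0,1],[0,0,0,0,1]]]}}

```text
t: 26.6
tcp_pos: [0.5425, 0.2682, 0.066]
tool_rot: [[-0.943, 0.332, 0.001], [0.332, 0.943, 0.0], [-0.001, 0.001, -1.0]]
force: [0.3, -0.1, -1.7]
finger_gap: 0.153
finger_force: 58.9
```

```bash
python3 - <<'E'
exec(open('g.py').read())
c=wcam();np.savez('w6.npz',**c)
u,v=wproj(c,[.5429,.2682,.055]).astype(int);print(u,v)
A=cv2.resize(c['img'][v-75:v+75,u-70:u+70],None,fx=3.6,fy=3.6,interpolation=2);s=camera('side');np.savez('s6.npz',**s)
B=cv2.resize(s['img'][165:225,200:232],(288,540),interpolation=2)
cv2.imwrite('pics/w6.png',np.hstack([A,B])[:,:,::-1]);print(u-70,v-75)
E
```

```text
26.6 [0.54251155 0.26819016 0.06603948] yaw 160.60990273373267 gap 0.1532509320232292 58.895992040634155 [ 0.2635426  -0.06193409 -1.69099217]
to target, tool mm [-0.36313239  0.1382237   0.03974673] turn 0.009902733732673141
257 240
187 165
```

View pics/w6.png

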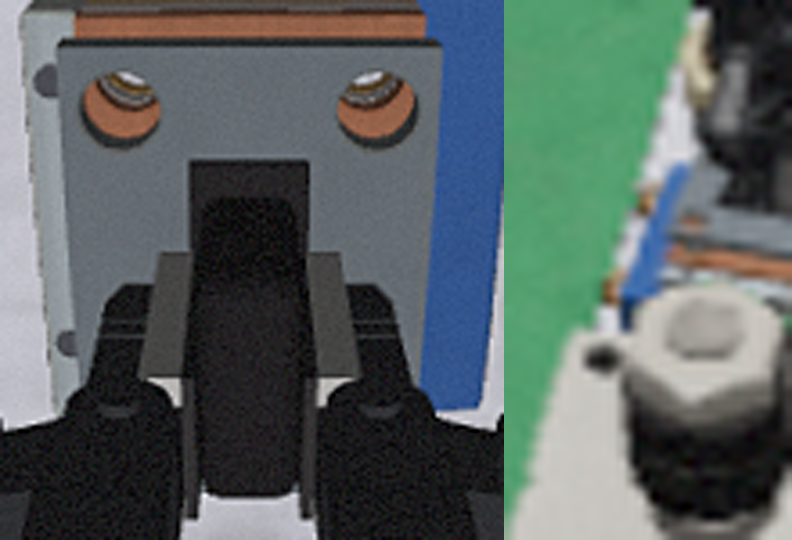

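The view shows the cover's -x edge at (60,45)-(442,47) and the copper's -x edge behind it at about (74,14)-(427,14). Copper and the hole walls are visible through the cover holes at (122,108) and (378,107), and there is a clear gap below. One numeric comparison follows.

```bash
python3 - <<'E'
from h import *
c=dict(np.load('w6.npz'));O=np.array([.5429,.2682]);th=np.radians(-19.4);R=np.array([[np.cos(th),-np.sin(th)],[np.sin(th),np.cos(th)]])
f=lambda u,v,z:np.round(1e3*(R.T@(wonz(c,187+u/3.6,165+v/3.6,z)[:2]-O)),1)
print('cover edge',f(60,45,.061),f(442,47,.061),'cover holes(top)',f(122,106,.061),f(378,105,.061))
print('copper edge',f(74,14,.045),f(427,14,.045))
c=dict(np.load('w4.npz'));g=lambda u,v,z:np.round(1e3*(R.T@(wonz(c,189+u/4,107+v/4,z)[:2]-O)),1)
print('thr',g(187,149,.03),g(364,147,.03),g(364,413,.03),'copper',[g(*q,.045) for q in[(134,115),(412,108),(408,480),(152,482)]])
E
```

```text
cover edge [-39.6 -28.2] [-39.3  27.1] cover holes(top) [-30.3 -19.4] [-30.5  18. ]
copper edge [-40.3 -28.6] [-40.3  27.4]
thr [-30.3 -19.1] [-30.1  18.7] [30.6 19. ] copper [array([-39.8, -28.4]), array([-40.3,  27.2]), array([40.7, 27.8]), array([ 40.3, -28.3])]
```

The cover and threaded holes agree within about 1 mm, the yaw matches, and the cover is about 10 mm above the stack.

```bash
python3 -c "
from cell import *
print(close_job())"
```

```text
the job is handed in; nothing more can be done
None
```

I handed the job in (no verdict came back): all three spacers are home against both stop bars, and the cover is held still about 10 mm above the stack, its visible holes within about 1 mm of the threaded holes by the wrist camera.

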